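# Seat a lamp battery pack in its sprung charging cradle

## Robot

A 6-joint arm with a two-finger parallel gripper is mounted at the origin on the work surface. World frame = base frame: x ahead of the robot, y to its left, z up, the work surface at z = 0. Lengths are in mm, angles in rad, forces in N, time in s.
With the tool pointing down it reaches from about 300 to 1000 mm from the base axis. Payload 5.1 kg.
Tool frame: the origin (TCP) lies at the centre of the arm's flange, where the gripper is bolted on; the fingertips stand 190 mm ahead of it and the grasp point (between the pads) lies 171 mm ahead of it (ctrl.hold_point_z is the z of the grasp point in the tool frame, in mm); z points along the fingers, y is the line along which they close (so a half turn about z gives the same grasp; the last joint's range is limited). The gripper opens to 95 mm and grips with 3 to 60 N. Pads are 20 mm wide; open, the fingers measure 119 mm over their backs; the gripper's body (75 mm by 180 mm) begins 59 mm behind the grasp point.
Start: joints at [1.019, 0.124, 1.65, -0, 1.367, -0.083], TCP at [293.699, 579.851, 404.756] pointing down, gripper open.
Joint ranges: [-2.61, 2.61], [-1.02, 2.33], [0.03, 2.71], [-1.35, 4.49], [0.32, 2.68], [-2.91, 2.91]. Speed limits (rad/s): [2.57, 2.57, 3.14, 3.14, 3.14, 3.14].

## Interface

Orientations are given as a unit quaternion [w, x, y, z].
In Python, from plant import ctrl gives the robot as it stands.
- The arm moves only by the shell command python3 -m pendant 'ROWS' [FORCE]. ROWS is JSON, a list of rows, each a list of 5 numbers: the shift along the tool's x, y, z in m, then the turn about the tool's z in degrees, then the opening, from 0 (shut) to 1 (fully open). In form: [[x, y, z, yaw, grip], ...]. A call has 1 to 10 rows; each row shifts and turns the commanded pose from where the row before left it, along the tool's axes as they then stand; what a row does not reach is not made up. A row lasts 1/12 s, in which the tool goes at most 41.7 mm and 7.16 degrees, less where a joint would pass 70% of its speed; a pose out of reach is approached as far as the arm can. A call is refused whole if a number of a shift passes 0.0417 or a number of a turn 7.16, either way. A call with a gripper value outside its range is refused whole. The fingers move at their own pace and stop on an object; FORCE is the grip in N (left out, the last holds). Time passes only in rows, so rows that do not move let the fingers close. It gives the time, the measured TCP pose, the force, the opening and the grip force at its end, in the units of the state.
- ctrl.sense(): the state, without advancing time (a new reading comes with each control period).
- ctrl.read_camera(name): name is "side" or "top" or "wrist"; returns a dict with "image" (384x512x3 uint8, red, green, blue), "intrinsics" (3x3 intrinsics, pixels), "dist" ([k1, k2, p1, p2, k3] as OpenCV has them; the pictures are not rectified), "pose" (4x4, takes a point from camera to world coordinates). Camera axes: x right, y down, z forward; pixel columns grow to the right and rows downward; lengths in mm; the calibration is good to about 2 mm. A picture is of the moment at which its call begins. There is no depth.
- ctrl.sign_off(): hands the job in; it is judged then, once.
The state is a dict: "t": time; "joints": joint angles; "qvel": joint speeds; "effort": joint torques, N m; "position": TCP position; "orientation": TCP orientation; "force": force on the tool from outside, world axes, zero at the start; "ft_torque": the same for the moment, N m; "gripper_width": opening from 0.0 (shut) to 1.0 (fully open); "grasp_force": force on a finger pad.
Only numpy, scipy, OpenCV 4.12 (cv2) and the standard library are available. Lean on these libraries where they do the work, as an engineer would, in place of code of your own. Each camera call takes 0.05 s, during which the arm holds its last target. There are 200 camera calls.

## Task

Put the loose battery pack on charge: set it contact end first into the empty charging cradle, tucked under the cradle's lip and against its sprung contacts, then press the raised tail down until the pack lies fully home and flat on the floor of the bay. Leave the other things on the bench where they stand.

Things in the scene. Friction and masses are not known exactly. Their poses are not given: they have to be found in the camera images.
- pack: loose black battery pack, flat block 120 (x) x 56 (y) x 26 (z) mm, about 0.33 kg, lying flat on the bench right side up. Origin: centre of its underside. Its -x end is the nose, with four upright brass contact strips on the end face, pointing roughly toward the robot at the start; its +x end is the tail, with black thumb ridges across the top
- pack_nose (a point): middle of the pack's lower nose edge (60 mm to -x of the pack's origin, at its underside)
- pack_tail_top (a point): point on the pack's top face over the thumb ridges, 52 mm to +x of the pack's origin, 26 mm above its underside: where to press the tail down
- cradle: the empty charging cradle: grey plastic tray 154 (x) x 75 (y) mm, fixed to the bench. Origin: centre of its underside; z up. Its bay, open above, takes the pack with its nose at the -x end. In mm: bay floor at z 10; bay 59 wide (1.5 play a side), between side walls 8 thick with tops at z 32, inner top edges bevelled 2 x 4 as a lead-in. A home pack stands 4 above the side walls
- bay (a point): where the origin of a home pack lies: 11 mm to +x of the cradle's origin, on the bay floor, 10 mm above the bench; axes as the cradle's. A home pack may lie up to 6 mm further to -x
- contacts (a joint): travel, in m toward the cradle's -x, of the sprung contact block with brass strips under the lip: 0 free (face at x -47.5 mm in the cradle's frame), 0.0015 with the pack home against the tail wall (nose 4 mm under the lip), 0.0075 fully in (face at x -55). It pushes back with about 3 N at first, 9 N fully in
- full_cradle: a second, identical cradle fixed to the bench, already filled with another identical pack that lies flat in its bay and cannot be taken out; 44 mm high, leave it. Origin: centre of its underside. Either cradle may be on the left or right
- bottle: bystander: closed white plastic bottle, 72 mm diameter, 150 mm tall. Origin: centre of its foot
- cup: bystander: empty clear plastic cup, 80 mm across the rim, 100 mm tall. Origin: centre of its foot
- tape: bystander: roll of masking tape lying flat, 100 mm diameter, 24 mm high. Origin: centre of its underside
- scraper: bystander: wooden-handled sculpting scraper, 175 mm long, 16 mm wide, 12 mm high, lying along its x. Origin: on the bench beneath its handle, 75 mm from the handle's end
- lip_edge (a point): middle of the lower edge of the cradle's lip, 45 mm to -x of the cradle's origin, at z 38 (28 over the bay floor). The contact tower fills x -77 to -55, 44 high, as wide as the cradle; its top overhangs the bay as a lip 6 thick from x -55 to -45, so the nose cannot go in from straight above: it goes in tilted, tail up, and slides under
- tail_wall (a point): middle of the inner top of the cradle's tail wall (6 mm thick, inner top edge bevelled 2 x 6), at its inner face, 71 mm to +x of the cradle's origin, z 24 (14 over the bay floor). From here to the tower's face at x -55 the bay is 126 mm long, 6 more than the pack. Unless the nose pushes the contacts in by some 2 to 5 mm, the tail lands on this wall and does not go down
Mind the look-alikes: they are no part of the job. Of the things shaped like the pack, the black one is meant.

How it is judged:
By the outcome, as a careful person would: the job done as asked, in the order asked, and still so for the second after the job is handed in, with the robot touching nothing.
It also fails if it takes over 58 s, if anything falls off the work surface, if the arm or the gripper's body presses on something with over 40 N, if the wrist force passes 120 N, or if a joint passes its speed limit or range.

## Working session

There is one attempt and no reset: what is moved stays moved. The work goes in short steps, Python scripts to look and compute and a shell command to move; the robot and the scene stay as the last step left them, time stands still between calls to the robot, and variables do not carry over. Pictures are saved under pics/ and viewed, at most 10 in all, crops included, and the job is handed in when it is done.

```bash
ls; mkdir -p pics; cat > h.py <<'E'
import numpy as np, cv2
from plant import ctrl
def cam(n):
    c=ctrl.read_camera(n); return c
def save(c,f): cv2.imwrite('pics/'+f,cv2.cvtColor(c['image'],cv2.COLOR_RGB2BGR))
def ray(c,px,z):
    K=np.array(c['intrinsics'],float);D=np.array(c['dist'],float);T=np.array(c['pose'],float)
    p=cv2.undistortPoints(np.array(px,float).reshape(-1,1,2),K,D).reshape(-1,2)
    d=np.c_[p,np.ones(len(p))]@T[:3,:3].T; o=T[:3,3]
    s=(np.asarray(z)-o[2])/d[:,2]
    return o+d*s[:,None]
def proj(c,P):
    T=np.linalg.inv(np.array(c['pose'],float))
    r,_=cv2.Rodrigues(T[:3,:3])
    return cv2.projectPoints(np.array(P,float).reshape(-1,1,3),r,T[:3,3],np.array(c['intrinsics'],float),np.array(c['dist'],float))[0].reshape(-1,2)
E
python3 - <<'E'
from h import *
a=cam('top');b=cam('side');save(a,'top0.png');save(b,'side0.png')
print(np.round(a['pose'],2),np.round(b['pose'],2)); print(ctrl.sense())
import pickle;pickle.dump((a,b),open('c0.pkl','wb'))
E
```

```text
pics
[[ 3.00000e-02 -9.90000e-01  1.60000e-01  3.46510e+02]
 [-1.00000e+00 -3.00000e-02 -1.00000e-02  2.35600e+01]
 [ 1.00000e-02 -1.60000e-01 -9.90000e-01  1.14823e+03]
 [ 0.00000e+00  0.00000e+00  0.00000e+00  1.00000e+00]] [[ 9.7000e-01 -1.7000e-01  1.8000e-01  3.0993e+02]
 [-2.5000e-01 -6.3000e-01  7.4000e-01 -7.3319e+02]
 [-1.0000e-02 -7.6000e-01 -6.5000e-01  7.1439e+02]
 [ 0.0000e+00  0.0000e+00  0.0000e+00  1.0000e+00]]
{'t': 0.1, 'joints': array([ 1.01939859e+00,  1.24461371e-01,  1.65155507e+00, -2.16474604e-05,
        1.36749551e+00, -8.26131360e-02]), 'qvel': array([ 0.0020965 ,  0.00019384, -0.00304769,  0.00034842, -0.00163373,
        0.00157727]), 'effort': array([ 5.19087553e-04, -4.18879473e+01, -3.61097252e+01,  7.76501256e-02,
        4.61549254e-02, -7.15665215e-05]), 'position': array([293.58816468, 579.66554182, 403.58529349]), 'orientation': array([-2.89073815e-04,  2.32249704e-01,  9.72655722e-01, -9.15137011e-04]), 'force': array([-0.27743678,  0.10521786, -0.15817148]), 'ft_torque': array([0.03510293, 0.01326686, 0.00896724]), 'grasp_force': 0.0, 'gripper_width': 0.9990274956099172}
```

View pics/top0.png

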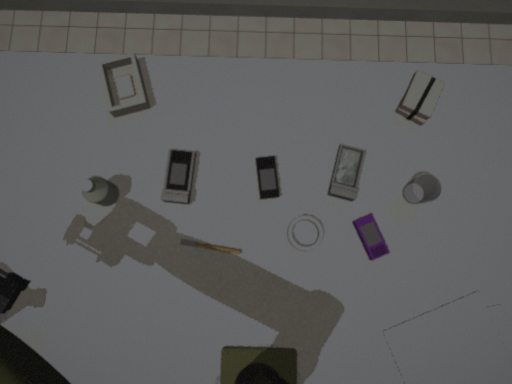

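View pics/side0.png

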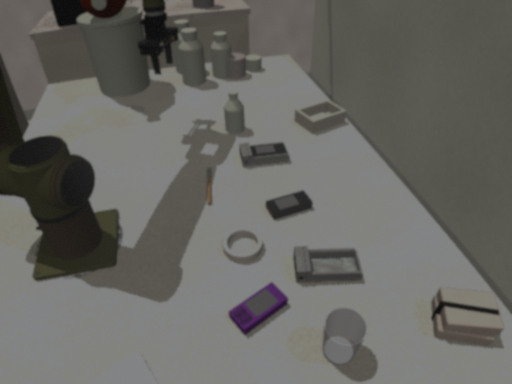

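The top view shows three pack-like items:
- Black at (267,177), loose. This is the one meant.
- Purple at (371,236), a look-alike.
- Black at (180,170), sitting in the full cradle.

The empty cradle is at (347,172), with its tower at the bottom, toward the robot. I'll confirm with an enlarged crop.

```bash
python3 - <<'E'
from h import *
import pickle
a,b=pickle.load(open('c0.pkl','rb'))
im=cv2.cvtColor(a['image'],cv2.COLOR_RGB2BGR)[130:215,235:385]
im=cv2.convertScaleAbs(im,alpha=1.7)
cv2.imwrite('pics/crop1.png',cv2.resize(im,None,fx=5,fy=5,interpolation=cv2.INTER_CUBIC))
g=cv2.cvtColor(a['image'],cv2.COLOR_RGB2GRAY)
m=((g<60)*255).astype(np.uint8); m[:130]=0;m[215:]=0;m[:,:235]=0;m[:,300:]=0
cs,_=cv2.findContours(cv2.morphologyEx(m,cv2.MORPH_CLOSE,np.ones((15,15))),cv2.RETR_EXTERNAL,cv2.CHAIN_APPROX_NONE)
c=max(cs,key=cv2.contourArea);r=cv2.minAreaRect(c);bx=cv2.boxPoints(r)
P=ray(a,bx,20);print('pack',bx,np.round(P,1));print(np.round(ray(a,[r[0]],26),1))
print([np.round(np.linalg.norm(P[i]-P[(i+1)%4]),1) for i in range(4)])
# cradle
print(np.percentile(g[130:215,310:385],[5,25,50,75,95]))
E
```

```text
pack [[255.26826 157.41463]
 [274.69507 155.25609]
 [279.28046 196.5244 ]
 [259.85364 198.68294]] [[630.7  26.1  20. ]
 [638.7 -30.2  20. ]
 [517.9 -45.6  20. ]
 [510.2   9.7  20. ]]
[[572.7  -9.9  26. ]]
[np.float64(56.8), np.float64(121.8), np.float64(55.8), np.float64(121.6)]
[ 67.  98. 105. 105. 106.]
```

View pics/crop1.png

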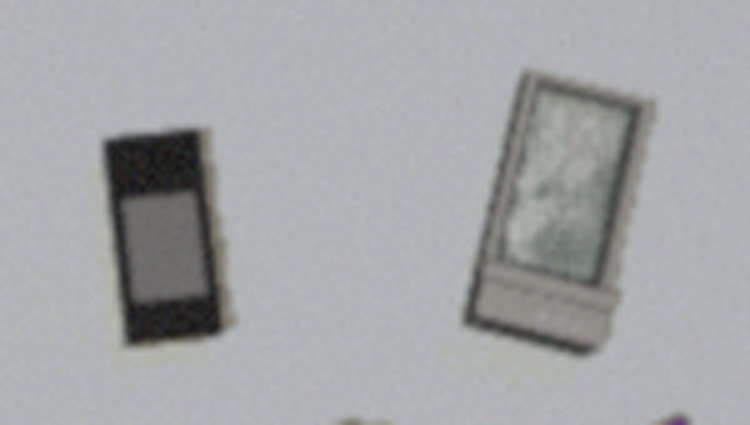

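The crop confirms it: the loose black pack is at crop (165,235), with its larger black ridge end up (tail) and its nose toward the robot. The cradle at (560,210) is empty, with its tower toward the robot. I'll move over the pack now.

```bash

python3 -m pendant '[[-0.027,-0.019,0,0,1],[-0.027,-0.019,0,0,1],[-0.027,-0.019,0,0,1],[-0.027,-0.019,0,0,1],[-0.027,-0.019,0,0,1],[-0.027,-0.019,0,0,1],[-0.027,-0.019,0,0,1],[-0.027,-0.019,0,0,1],[-0.027,-0.019,0,0,1],[-0.027,-0.019,0,0,1]]' 10
python3 -m pendant '[[-0.027,-0.019,0,0,1],[-0.027,-0.019,0,0,1],[-0.027,-0.019,0,0,1],[-0.027,-0.019,0,0,1],[-0.027,-0.019,0,0,1],[-0.027,-0.019,0,0,1],[-0.027,-0.019,0,0,1],[-0.027,-0.019,0,0,1],[-0.027,-0.019,0,0,1],[-0.027,-0.019,0,0,1]]'
python3 -m pendant '[[0,0,0,-7,1],[0,0,0,-7,1],[0,0,0,-7,1],[0,0,0,-7,1],[0,0,0,-6.4,1],[0,0,0,0,1],[0,0,0,0,1]]'
python3 - <<'E'
from h import *
c=cam('wrist');save(c,'w1.png');print(np.round(c['pose'],3))
import pickle;pickle.dump(c,open('w1.pkl','wb'))
E
```

```text
t: 0.93
position: [449.0, 286.8, 404.3]
orientation: [-0.0, 0.232, 0.973, -0.0]
force: [0.4, -0.3, 0.6]
gripper_width: 1.002
grasp_force: 0.0
t: 1.77
position: [604.1, -4.7, 404.2]
orientation: [-0.0, 0.232, 0.973, -0.0]
force: [0.6, 0.6, -0.3]
gripper_width: 1.001
grasp_force: 0.0
t: 2.35
position: [603.6, -3.1, 404.2]
orientation: [-0.0, -0.064, 0.998, 0.0]
force: [-0.0, -0.3, -0.1]
gripper_width: 1.004
grasp_force: 0.0
[[-1.29000e-01  9.56000e-01  2.65000e-01  5.27908e+02]
 [ 9.92000e-01  1.25000e-01  3.50000e-02 -1.38000e+01]
 [ 1.00000e-03  2.67000e-01 -9.64000e-01  3.84837e+02]
 [ 0.00000e+00  0.00000e+00  0.00000e+00  1.00000e+00]]
```

View pics/w1.png

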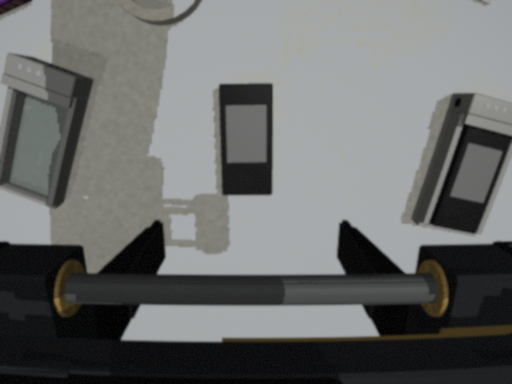

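Wrist view: the pack is at (246,139) with its nose up in the image. The empty cradle is at left (45,130), tower on top, and the full cradle is at right. Next I'll measure the pack and enlarge the cradle.

```bash
python3 - <<'E'
from h import *
import pickle
c=pickle.load(open('w1.pkl','rb'))
g=cv2.cvtColor(c['image'],cv2.COLOR_RGB2GRAY)
m=((g<60)*255).astype(np.uint8); m[210:]=0;m[:60]=0;m[:,:190]=0;m[:,300:]=0
cs,_=cv2.findContours(cv2.morphologyEx(m,cv2.MORPH_CLOSE,np.ones((15,15))),cv2.RETR_EXTERNAL,cv2.CHAIN_APPROX_NONE)
k=max(cs,key=cv2.contourArea);bx=cv2.approxPolyDP(cv2.convexHull(k),6,True).reshape(-1,2)
print(bx)
P=ray(c,bx,26);print(np.round(P,1),P.mean(0))
im=cv2.convertScaleAbs(cv2.cvtColor(c['image'],cv2.COLOR_RGB2BGR)[40:215,0:110],alpha=1.5)
cv2.imwrite('pics/crop2.png',cv2.resize(im,None,fx=3.4,fy=3.4,interpolation=cv2.INTER_CUBIC))
E
```

```text
[[270  85]
 [270 192]
 [224 194]
 [220  86]]
[[513.2   4.5  26. ]
 [625.8  20.8  26. ]
 [634.7 -29.4  26. ]
 [520.8 -46.2  26. ]] [573.64857154 -12.57389182  26.        ]
```

View pics/crop2.png

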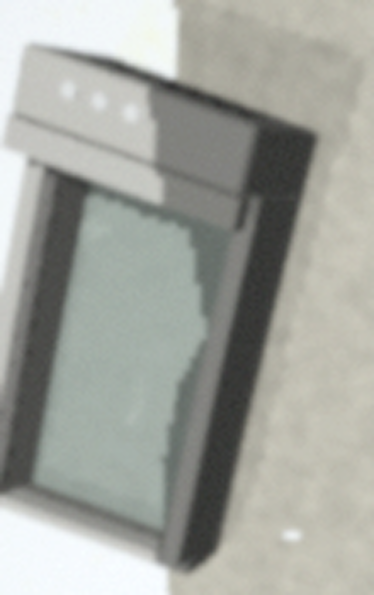

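The crop shows the tower top at z 44, with corners at about (28,45), (257,125), (240,228) and (3,145). The right side wall's outer top edge runs from about (260,200) to (187,570).

```bash
python3 - <<'E'
from h import *
import pickle
c=pickle.load(open('w1.pkl','rb'));a,b=pickle.load(open('c0.pkl','rb'))
f=lambda L,z:np.round(ray(c,np.array(L)/3.4+[0,40],z),1)
T=f([(28,45),(257,125),(240,228),(3,145)],44);print(T,T.mean(0))
d=[np.linalg.norm(T[i]-T[(i+1)%4]) for i in range(4)];print(d)
S=f([(262,205),(185,568)],32);print('side',S)
for e in (T[3]-T[0],T[2]-T[1],S[1]-S[0]): print(np.degrees(np.arctan2(e[1],e[0])))
e=T[1]-T[0];print(np.degrees(np.arctan2(e[1],e[0]))-90)
# top view: corners tower far/near
q=lambda L,z:np.round(ray(a,np.array(L)/5.+[235,130],z),1)
print(q([(478,262),(618,292)],44), q([(530,72),(655,102)],[32,32]))
E
```

```text
[[ 512.8 -258.3   44. ]
 [ 528.8 -187.5   44. ]
 [ 558.9 -192.3   44. ]
 [ 542.2 -266.9   44. ]] [ 535.675 -226.25    44.   ]
[np.float64(72.58539798058561), np.float64(30.48032152061394), np.float64(76.44638644174094), np.float64(30.632009401931253)]
side [[ 552.3 -191.7   32. ]
 [ 673.2 -218.4   32. ]]
-16.30509562065645
-9.060578450234377
-12.453517634861724
-12.73429079534759
[[ 558.5 -188.    44. ]
 [ 543.6 -266.9   44. ]] [[ 673.6 -220.9   32. ]
 [ 657.8 -293.2   32. ]]
```

```bash

python3 -m pendant '[[-0.0046,-0.0041,0.030,-0.6,1],[0,0,0.035,0,1],[0,0,0.035,0,1],[0,0,0.035,0,1],[0,0,0.035,0,1],[0,0,0.025,0,1],[0,0,0.012,0,1],[0,0,0,0,1],[0,0,0,0,1]]' 8
python3 -m pendant '[[0,0,0,0,0.55],[0,0,0,0,0.5],[0,0,0,0,0.4],[0,0,0,0,0.4],[0,0,0,0,0.4],[0,0,0,0,0.4],[0,0,0,0,0.4],[0,0,0,0,0.4]]' 8

```

```text
t: 3.15
position: [609.1, -6.6, 198.1]
orientation: [-0.0, -0.071, 0.998, 0.0]
force: [0.5, -0.3, 0.2]
gripper_width: 0.999
grasp_force: 0.0
t: 3.82
position: [609.0, -6.7, 198.1]
orientation: [0.0, -0.071, 0.997, -0.0]
force: [-0.4, -0.2, 2.0]
gripper_width: 0.591
grasp_force: 8.0
```

```bash

python3 -m pendant '[[0,0,-0.008,0,0.4],[0,0,-0.008,0,0.4],[0,0,-0.008,0,0.4],[0,0,-0.008,0,0.4],[0,0,0,0,0.4],[0,0,0,0,0.4]]' 8
python3 - <<'E'
from h import *
c=cam('wrist');b=cam('side');x,y=proj(b,[[580,-8,30]])[0].astype(int);print(x,y)
s=cv2.resize(b['image'][y-60:y+50,x-60:x+70],None,fx=3.5,fy=3.5)
o=np.zeros((390,1000,3),np.uint8);o[:384,:512]=c['image'];o[:385,520:975]=s
cv2.imwrite('pics/d.png',cv2.resize(cv2.convertScaleAbs(o[:,:,::-1],alpha=1.6),(800,312)))
E
```

```text
t: 4.32
position: [609.8, -6.6, 231.7]
orientation: [0.002, -0.071, 0.997, -0.0]
force: [3.1, 0.2, 0.6]
gripper_width: 0.586
grasp_force: 8.0
290 198
```

View pics/d.png

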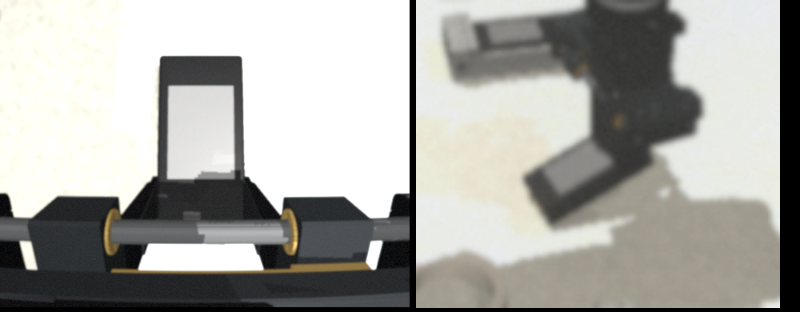

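The side view shows the tail up with the nose resting on the bench, as planned. Next: tighten the grip, lift, turn and carry.

```bash

python3 - <<'E'
from h import *
c=cam('wrist');s=ctrl.sense()
g=cv2.cvtColor(c['image'],cv2.COLOR_RGB2GRAY)
px=[(200,72),(302,72)]
P=ray(c,px,24.4);M=P.mean(0)-s['position'];print(np.round(P,1),'nose top from TCP',np.round(M,1),np.hypot(*M[:2]))
E
python3 -m pendant '[[0,0,0,0,0.4],[0,0,0,0,0.4],[0,0,-0.02,6.9,0.4],[0,0,-0.025,6.9,0.4],[0,0,-0.025,6.9,0.4],[0,0,0,0,0.4]]' 35
python3 -m pendant '[[-0.0114,-0.0288,0,0,0.4],[-0.0114,-0.0288,0,0,0.4],[-0.0114,-0.0288,0,0,0.4],[-0.0114,-0.0288,0,0,0.4],[-0.0114,-0.0288,0,0,0.4],[-0.0114,-0.0288,0,0,0.4],[-0.0114,-0.0288,0,0,0.4],[-0.0114,-0.0288,0,0,0.4],[0,0,0,0,0.4],[0,0,0,0,0.4]]'
python3 - <<'E'
from h import *
c=cam('wrist');import pickle;pickle.dump(c,open('w2.pkl','wb'))
cv2.imwrite('pics/w2.png',cv2.resize(cv2.convertScaleAbs(c['image'][:,:,::-1],alpha=1.5)[:290],(800,453)))
E
```

```text
[[526.  -46.6  24.4]
 [518.3   6.8  24.4]] nose top from TCP [ -87.5  -13.3 -206.5] 88.46948173853359
t: 4.97
position: [609.7, -6.7, 303.7]
orientation: [0.003, 0.11, 0.994, -0.0]
force: [2.4, -0.5, -3.4]
gripper_width: 0.587
grasp_force: 35.0
t: 5.8
position: [646.8, -252.7, 296.3]
orientation: [-0.002, 0.109, 0.994, 0.001]
force: [-0.4, -0.2, -3.8]
gripper_width: 0.589
grasp_force: 35.0
```

View pics/w2.png

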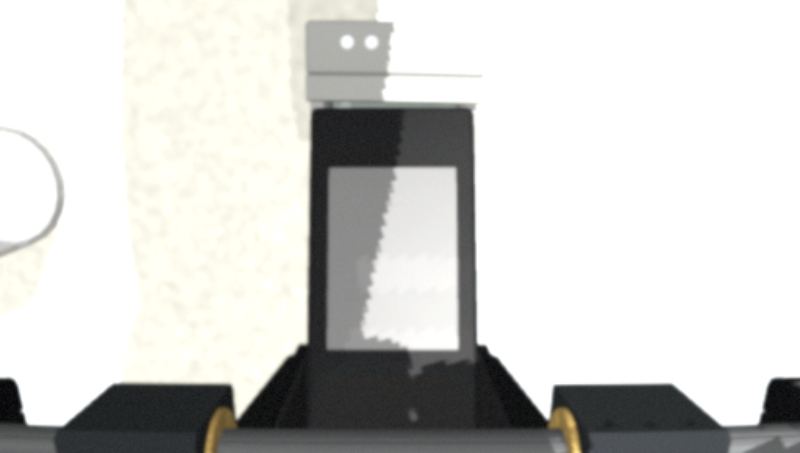

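The nose's top edge is at about (314..472,110). The lip edge is at (310,101)–(480,104) and the seam at (308,73)–(482,76). I'll cast both and compare.

```bash
python3 - <<'E'
from h import *
import pickle
from scipy.spatial.transform import Rotation as R
c=pickle.load(open('w2.pkl','rb'));s=ctrl.sense();q=s['orientation'];Rt=R.from_quat([q[1],q[2],q[3],q[0]]).as_matrix()
f=lambda L,z:np.round((ray(c,np.array(L)*512/800,z)-s['position'])@Rt,1)
print('seam',f([(308,73),(482,76)],44));print('lip',f([(310,101),(480,104)],44))
print('towertop',f([(307,20)],44))
print('nose top',f([(314,110),(472,110)],89)); print(s['position'],np.round(Rt,3))
E
```

```text
seam [[108.  -37.2 253. ]
 [106.9  35.4 253.1]]
lip [[ 96.8 -36.7 252.9]
 [ 95.6  34.9 253. ]]
towertop [[128.8 -37.  253.1]]
nose top [[ 89.8 -28.8 207.9]
 [ 89.8  25.1 208. ]]
[ 646.84090643 -251.45746611  296.47638143] [[-0.976  0.217 -0.005]
 [ 0.217  0.976  0.003]
 [ 0.005  0.002 -1.   ]]
```

```bash

python3 -m pendant '[[-0.004,0,0.012,0.8,0.4],[0,0,0.012,0,0.4],[0,0,0.012,0,0.4],[0,0,0.010,0,0.4],[0,0,0,0,0.4],[0,0,0,0,0.4]]'
python3 -m pendant '[[0,0,0.002,0,0.4],[0,0,0.002,0,0.4],[0,0,0.001,0,0.4],[0,0,0,0,0.4]]'
python3 -m pendant '[[0,0,0.001,0,0.4],[0,0,0.001,0,0.4],[0,0,0,0,0.4]]'
```

```text
t: 6.35
position: [651.0, -251.9, 251.7]
orientation: [-0.002, 0.116, 0.993, -0.0]
force: [-2.6, -1.9, -4.6]
gripper_width: 0.586
grasp_force: 35.0
t: 6.68
position: [651.8, -252.3, 249.4]
orientation: [0.001, 0.116, 0.993, -0.0]
force: [0.2, -2.2, -3.2]
gripper_width: 0.587
grasp_force: 35.0
t: 6.93
position: [651.9, -252.3, 247.1]
orientation: [0.001, 0.116, 0.993, -0.0]
force: [-1.0, -3.3, -2.2]
gripper_width: 0.588
grasp_force: 35.0
```

```bash

python3 -m pendant '[[0,0,0.002,0,0.4],[0,0,0.002,0,0.4],[0,0,0.001,0,0.4],[0,0,0,0,0.4],[0,0,0,0,0.4]]'
python3 - <<'E'
from h import *
c=cam('wrist');b=cam('side');x,y=proj(b,[[600,-240,30]])[0].astype(int);print(x,y)
s=cv2.resize(b['image'][y-60:y+50,x-60:x+70],None,fx=3.5,fy=3.5)
o=np.zeros((390,1000,3),np.uint8);o[:384,:512]=c['image'];o[:385,520:975]=s
cv2.imwrite('pics/e.png',cv2.resize(cv2.convertScaleAbs(o[:,:,::-1],alpha=1.5),(800,312)))
E
```

```text
t: 7.35
position: [651.6, -252.4, 241.5]
orientation: [0.0, 0.116, 0.993, -0.0]
force: [-0.8, -4.4, -3.6]
gripper_width: 0.589
grasp_force: 35.0
329 260
```

View pics/e.png

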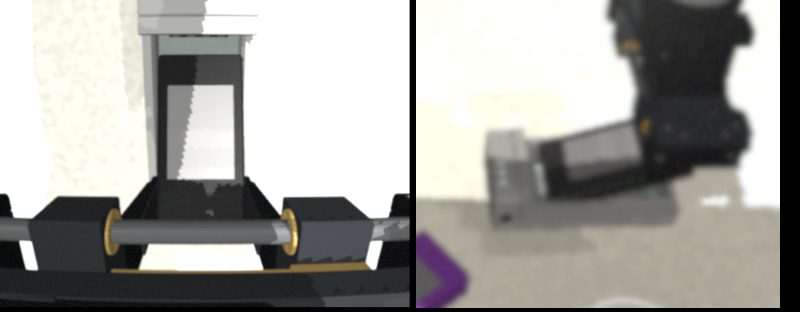

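```bash

python3 -m pendant '[[0,-0.0007,0,0,0.4],[0,0,0.002,0,0.4],[0,0,0.003,0,0.4],[0,0,0.003,0,0.4],[0,0,0.003,0,0.4],[0,0,0.001,0,0.4],[0,0,0,0,0.4],[0,0,0,0,0.4]]' 9
python3 -m pendant '[[0,0,0,0,0.4],[0,0,0,0,0.4],[0.002,0,0,0,0.4],[0.002,0,0,0,0.4],[0.002,0,0,0,0.4],[0.002,0,0,0,0.4],[0,0,0,0,0.4],[0,0,0,0,0.4]]' 35
```

```text
t: 8.12
position: [651.7, -252.8, 229.8]
orientation: [0.0, 0.116, 0.993, 0.0]
force: [1.9, -2.1, -1.2]
gripper_width: 0.59
grasp_force: 9.0
t: 8.78
position: [643.3, -250.8, 229.5]
orientation: [-0.001, 0.116, 0.993, 0.0]
force: [0.7, -1.5, 0.4]
gripper_width: 0.582
grasp_force: 35.0
```

```bash

python3 -m pendant '[[0.002,0,0,0,0.4],[0.001,0,0,0,0.4],[0,0,0,0,0.4]]'
python3 -m pendant '[[0.002,0,0,0,0.4],[0,0,0,0,0.4],[0,0,0,0,0.4]]'
python3 -m pendant '[[0.002,0,0,0,0.4],[0,0,0,0,0.4],[0,0,0,0,0.4]]'
```

```text
t: 9.03
position: [640.6, -250.2, 229.6]
orientation: [-0.0, 0.116, 0.993, 0.0]
force: [2.7, -0.9, -0.9]
gripper_width: 0.583
grasp_force: 35.0
t: 9.28
position: [639.0, -249.8, 229.9]
orientation: [0.001, 0.116, 0.993, 0.0]
force: [3.7, -1.0, -1.5]
gripper_width: 0.583
grasp_force: 35.0
t: 9.53
position: [637.3, -249.4, 230.1]
orientation: [0.001, 0.116, 0.993, -0.0]
force: [4.8, -0.8, -2.0]
gripper_width: 0.591
grasp_force: 35.0
```

```bash

python3 -m pendant '[[0.002,0,0,0,0.4],[0,0,0,0,0.4],[0.0015,0,0.001,0,0.4],[0.0005,0,0.002,0,0.4],[0,0,0.002,0,0.4],[0,0,0.001,0,0.4],[0,0,0,0,0.4],[0,0,0,0,0.4]]' 20
python3 - <<'E'
from h import *
c=cam('wrist');b=cam('side');x,y=proj(b,[[600,-240,30]])[0].astype(int)
s=cv2.resize(b['image'][y-60:y+50,x-60:x+70],None,fx=3.5,fy=3.5)
o=np.zeros((390,1000,3),np.uint8);o[:384,:512]=c['image'];o[:385,520:975]=s
cv2.imwrite('pics/f.png',cv2.resize(cv2.convertScaleAbs(o[:,:,::-1],alpha=1.5),(800,312)))
E
```

```text
t: 10.2
position: [634.8, -248.9, 226.1]
orientation: [0.004, 0.116, 0.993, -0.001]
force: [8.4, -1.0, 0.9]
gripper_width: 0.584
grasp_force: 20.0
```

View pics/f.png

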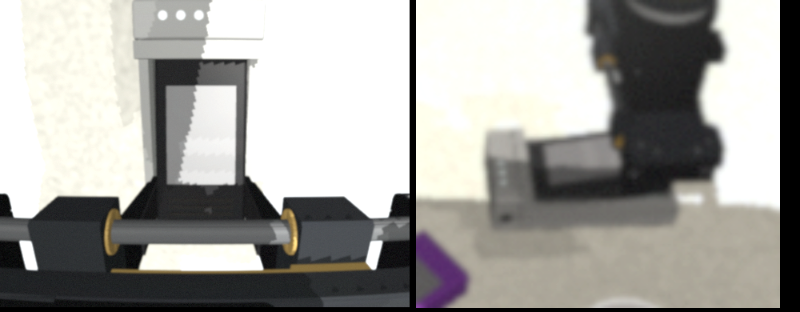

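```bash

python3 -m pendant '[[0,0,0.0015,0,0.4],[0,0,0.001,0,0.4],[0,0,0,0,0.4],[0,0,0,0,0.4]]' 12
python3 -m pendant '[[0,0,0,0,0.8],[0,0,0,0,0.8],[0,0,0,0,0.8],[0,0,0,0,0.8],[0,0,0,0,0.8]]'
python3 -m pendant '[[0,0,-0.02,0,0.8],[0,0,-0.03,0,0.8],[-0.015,0,-0.03,0,0],[-0.02,0,0,0,0],[-0.02,0,0,0,0],[0,0,0,0,0],[0,0,0,0,0],[0,0,0,0,0],[0,0,0,0,0]]'
python3 - <<'E'
from h import *
import pickle
c=cam('wrist');b=cam('side');pickle.dump((c,b),open('w3.pkl','wb'));x,y=proj(b,[[620,-240,30]])[0].astype(int)
s=cv2.resize(b['image'][y-60:y+50,x-60:x+70],None,fx=3.5,fy=3.5)
o=np.zeros((390,1000,3),np.uint8);o[:384,:512]=c['image'];o[:385,520:975]=s
cv2.imwrite('pics/g.png',cv2.resize(cv2.convertScaleAbs(o[:,:,::-1],alpha=1.5),(800,312)))
E
```

```text
t: 10.63
position: [634.7, -248.8, 223.4]
orientation: [0.004, 0.116, 0.993, -0.001]
force: [8.6, -1.9, -0.1]
gripper_width: 0.592
grasp_force: 12.0
t: 11.05
position: [633.0, -248.7, 222.2]
orientation: [-0.0, 0.116, 0.993, -0.0]
force: [-0.0, 0.1, 6.8]
gripper_width: 0.799
grasp_force: 3.1
t: 11.8
position: [685.5, -260.8, 299.8]
orientation: [-0.002, 0.116, 0.993, 0.001]
force: [-0.3, 0.3, -0.3]
gripper_width: 0.365
grasp_force: 0.0
```

View pics/g.png

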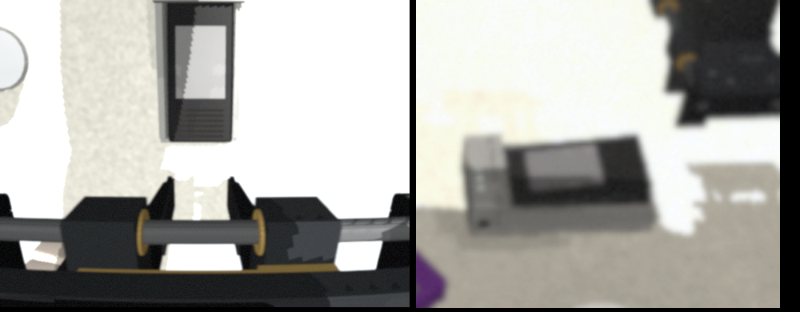

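The nose is under the lip and the tail is perched on the tail wall, with its edge at wrist row ≈179. Next I'll push the tail face toward -x, dragging it down at the same time.

```bash
python3 -m pendant '[[0,0,0,0,0],[0,0,0,0,0],[0,0,0,0,0],[0,0,0,0,0]]'
python3 - <<'E'
from h import *
from scipy.spatial.transform import Rotation as R
c=cam('wrist');s=ctrl.sense();q=s['orientation'];Rt=R.from_quat([q[1],q[2],q[3],q[0]]).as_matrix()
g=cv2.cvtColor(c['image'],cv2.COLOR_RGB2GRAY)
print(g[165:190,250], g[160,195:225],g[160,275:305])
print('tail',np.round((ray(c,[(208,178),(290,178)],50)-s['position'])@Rt,1),'lip',np.round((ray(c,[(200,1),(300,1)],44)-s['position'])@Rt,1),s['position'],s['gripper_width'])
E
```

```text
t: 12.23
position: [686.4, -261.2, 301.4]
orientation: [0.0, 0.116, 0.993, -0.0]
force: [-0.3, 0.0, -1.0]
gripper_width: 0.026
grasp_force: 0.0
[ 41  40  37  42  45  44  43  38  46  81 120 141 148 150 154 164 178 189
 193 193 193 194 193 193 193] [150 151 151 147 131 117 109 108 109 108 109 102  89  73  63  56  40  27
  22  20  20  21  22  22  23  30  34  38  40  39] [ 39  43  41  42  45  49  49  49  50  51  52  51  49  42  53  91 133 155
 162 164 164 163 165 170 182 190 193 193 193 193]
tail [[ 20.6 -31.2 251.4]
 [ 20.7  26.8 251.4]] lip [[137.3 -34.  257.4]
 [137.3  30.8 257.4]] [ 686.50139425 -261.17697143  301.41319858] 0.010429002552873863
```

```bash
python3 -m pendant '[[0,-0.002,0.025,0,0],[0,0,0.025,0,0],[0,0,0.018,0,0],[0,0,0.007,0,0],[0,0,0,0,0],[0.004,0,0,0,0],[0.003,0,0,0,0],[0,0,0,0,0]]'
python3 -m pendant '[[0.002,0,0,0,0],[0.0015,0,0,0,0],[0,0,0,0,0],[0,0,0,0,0]]'
python3 -m pendant '[[0.0015,0,0,0,0],[0,0,0,0,0],[0,0,0,0,0]]'
```

```text
t: 12.95
position: [679.4, -261.7, 228.4]
orientation: [0.001, 0.116, 0.993, -0.0]
force: [0.1, -0.8, 0.1]
gripper_width: 0.006
grasp_force: 0.0
t: 13.28
position: [676.4, -260.9, 227.7]
orientation: [0.001, 0.116, 0.993, -0.0]
force: [2.8, -0.2, 2.1]
gripper_width: 0.0
grasp_force: 1.1
t: 13.53
position: [675.5, -260.7, 227.7]
orientation: [0.003, 0.116, 0.993, -0.001]
force: [5.8, -1.4, 0.9]
gripper_width: 0.003
grasp_force: 2.8
```

```bash
python3 -m pendant '[[0.0015,0,0,0,0],[0.0015,0,0,0,0],[0,0,0,0,0],[0,0,0,0,0]]'
python3 -m pendant '[[0.0015,0,0,0,0],[0,0,0,0,0],[0,0,0,0,0]]'
```

```text
t: 13.87
position: [672.8, -260.1, 227.5]
orientation: [0.003, 0.116, 0.993, -0.001]
force: [8.1, -1.2, -1.6]
gripper_width: 0.005
grasp_force: 3.8
t: 14.12
position: [671.6, -259.8, 227.7]
orientation: [0.004, 0.116, 0.993, -0.001]
force: [8.6, -2.1, -0.7]
gripper_width: 0.007
grasp_force: 4.3
```

```bash
python3 -m pendant '[[0.001,0,0,0,0],[0.0005,0,0.002,0,0],[0,0,0.002,0,0],[0,0,0.002,0,0],[0,0,0.002,0,0],[0,0,0.001,0,0],[0,0,0,0,0],[0,0,0,0,0]]'
```

```text
t: 14.78
position: [670.8, -259.6, 219.2]
orientation: [0.005, 0.116, 0.993, -0.001]
force: [9.8, -2.6, -1.4]
gripper_width: 0.004
grasp_force: 5.4
```

```bash
python3 -m pendant '[[0,0,0.002,0,0],[0,0,0.001,0,0],[0,0,0,0,0],[0,0,0,0,0]]'
python3 -m pendant '[[-0.004,0,0,0,0],[-0.010,0,0,0,0],[-0.010,0,0,0,0],[0,0,-0.03,0,0],[0,0,-0.035,0,0],[0,0,-0.02,0,0],[0,0,0,0,0],[0,0,0,0,0]]'
cat > m.py <<'E'
from h import *
from scipy.spatial.transform import Rotation as R
c=cam('wrist');s=ctrl.sense();q=s['orientation'];Rt=R.from_quat([q[1],q[2],q[3],q[0]]).as_matrix()
g=cv2.cvtColor(c['image'],cv2.COLOR_RGB2GRAY)
t=np.radians(-12.5);C=np.array([[np.cos(t),-np.sin(t),0],[np.sin(t),np.cos(t),0],[0,0,1]]);O=np.array([595.2,-239.5,0])
print('TCP in cradle',np.round(C.T@(s['position']-O),1))
for z in(36,43,50): print('pred tail edge z',z,np.round(proj(c,(C@np.array([[71.,0,z]]).T).T+O),1))
u=int(proj(c,(C@np.array([[71.,0,40]]).T).T[0]+O)[0][0]);v=int(proj(c,(C@np.array([[71.,0,40]]).T).T[0]+O)[0][1])
print(u,v);print({r:int(g[r,u-10:u+10].mean()) for r in range(v-30,v+40,2)})
cv2.imwrite('pics/last.png',c['image'][:,:,::-1])
E
python3 m.py
```

```text
t: 15.12
position: [670.8, -259.6, 216.2]
orientation: [0.005, 0.116, 0.993, -0.001]
force: [10.3, -2.7, -0.7]
gripper_width: 0.009
grasp_force: 5.4
t: 15.78
position: [692.1, -264.6, 301.0]
orientation: [0.001, 0.116, 0.993, -0.0]
force: [0.1, -0.2, 0.0]
gripper_width: 0.009
grasp_force: 0.0
TCP in cradle [ 99.4  -3.4 298.7]
pred tail edge z 36 [[256.5 161.9]]
pred tail edge z 43 [[256.6 163.8]]
pred tail edge z 50 [[256.8 165.7]]
256 162
{132: 37, 134: 35, 136: 35, 138: 36, 140: 35, 142: 34, 144: 36, 146: 36, 148: 35, 150: 35, 152: 35, 154: 35, 156: 35, 158: 33, 160: 58, 162: 123, 164: 156, 166: 157, 168: 155, 170: 176, 172: 190, 174: 192, 176: 192, 178: 192, 180: 192, 182: 192, 184: 192, 186: 192, 188: 192, 190: 191, 192: 192, 194: 192, 196: 192, 198: 191, 200: 191}
```

```bash
python3 -m pendant '[[0.019,0.001,0,0,0],[0.019,0.001,0,0,0],[0,0,0.025,0,0],[0,0,0.020,0,0],[0,0,0.005,0,0],[0,0,0,0,0],[0,0,0,0,0]]'
python3 -m pendant '[[0,0,0.004,0,0],[0,0,0.004,0,0],[0,0,0.004,0,0],[0,0,0,0,0],[0,0,0,0,0]]'
```

```text
t: 16.42
position: [655.1, -253.7, 247.9]
orientation: [-0.001, 0.116, 0.993, 0.0]
force: [-0.2, -0.1, 1.2]
gripper_width: 0.007
grasp_force: 0.0
t: 16.83
position: [655.4, -253.8, 237.1]
orientation: [-0.0, 0.116, 0.993, 0.0]
force: [-0.4, -0.8, 0.1]
gripper_width: 0.007
grasp_force: 0.0
```

```bash
python3 -m pendant '[[0,0,0.003,0,0],[0,0,0.003,0,0],[0,0,0,0,0],[0,0,0,0,0]]'
python3 -m pendant '[[0,0,0.002,0,0],[0,0,0.002,0,0],[0,0,0,0,0],[0,0,0,0,0]]'
```

```text
t: 17.17
position: [655.3, -253.7, 230.9]
orientation: [-0.0, 0.116, 0.993, 0.0]
force: [0.2, -0.2, 1.3]
gripper_width: 0.007
grasp_force: 0.0
t: 17.5
position: [655.3, -253.8, 227.0]
orientation: [-0.0, 0.116, 0.993, 0.0]
force: [-0.2, 0.1, -0.1]
gripper_width: 0.007
grasp_force: 0.0
```

```bash
python3 -m pendant '[[0,0,0.001,0,0],[0,0,0.001,0,0],[0,0,0,0,0],[0,0,0,0,0]]'
python3 -m pendant '[[0,0,0.001,0,0],[0,0,0.001,0,0],[0,0,0,0,0],[0,0,0,0,0]]'
```

```text
t: 17.83
position: [655.6, -253.9, 226.4]
orientation: [0.0, 0.116, 0.993, -0.0]
force: [-2.5, 0.4, 4.6]
gripper_width: 0.005
grasp_force: 2.7
t: 18.17
position: [655.7, -253.9, 226.4]
orientation: [-0.0, 0.116, 0.993, -0.0]
force: [-6.8, 2.5, 13.2]
gripper_width: 0.003
grasp_force: 6.7
```

```bash
python3 -m pendant '[[0,0,0.001,0,0],[0,0,0.001,0,0],[0,0,0,0,0],[0,0,0,0,0]]'
python3 -m pendant '[[0,0,-0.01,0,0],[0,0,-0.03,0,0],[0,0,-0.035,0,0],[-0.03,0,0,0,0],[-0.008,0,0,0,0],[0,0,0,0,0],[0,0,0,0,0]]'; python3 m.py
```

```text
t: 18.5
position: [655.8, -253.9, 226.3]
orientation: [-0.0, 0.116, 0.993, -0.0]
force: [-11.5, 4.4, 20.8]
gripper_width: 0.006
grasp_force: 10.6
t: 19.08
position: [692.0, -262.4, 294.5]
orientation: [-0.001, 0.116, 0.993, 0.0]
force: [0.0, 0.8, -0.7]
gripper_width: 0.006
grasp_force: 0.0
TCP in cradle [ 99.1  -1.3 294. ]
pred tail edge z 36 [[253.2 165.9]]
pred tail edge z 43 [[253.3 167.9]]
pred tail edge z 50 [[253.4 170. ]]
253 167
{137: 36, 139: 35, 141: 36, 143: 36, 145: 36, 147: 35, 149: 35, 151: 34, 153: 35, 155: 35, 157: 34, 159: 35, 161: 34, 163: 33, 165: 84, 167: 143, 169: 160, 171: 155, 173: 162, 175: 186, 177: 192, 179: 192, 181: 192, 183: 193, 185: 193, 187: 192, 189: 193, 191: 193, 193: 192, 195: 192, 197: 193, 199: 193, 201: 192, 203: 193, 205: 193}
```

The tail edge matches a home pack: row 165.5 against 165.9 predicted. As a flatness check, I'll touch the top lightly nearer the nose and compare heights.

```bash
python3 -m pendant '[[0.035,0,0,0,0],[0.035,0,0,0,0],[0.034,0,0,0,0],[0,0,0.03,0,0],[0,0,0.025,0,0],[0,0,0.008,0,0],[0,0,0.003,0,0],[0,0,0,0,0],[0,0,0,0,0]]'
python3 -m pendant '[[0,0,0.001,0,0],[0,0,0.001,0,0],[0,0,0,0,0],[0,0,0,0,0]]'
```

```text
t: 19.88
position: [591.7, -238.8, 231.0]
orientation: [0.0, 0.116, 0.993, -0.0]
force: [0.5, 0.5, -0.1]
gripper_width: 0.004
grasp_force: 0.0
t: 20.22
position: [591.5, -238.6, 228.9]
orientation: [0.0, 0.116, 0.993, -0.0]
force: [-0.3, -0.5, 0.6]
gripper_width: 0.005
grasp_force: 0.0
```

```bash
python3 -m pendant '[[0,0,0.001,0,0],[0,0,0,0,0],[0,0,0,0,0]]'
```

```text
t: 20.47
position: [591.2, -238.5, 227.2]
orientation: [-0.0, 0.116, 0.993, 0.0]
force: [-0.2, 0.0, -0.5]
gripper_width: 0.003
grasp_force: 0.0
```

```bash
python3 -m pendant '[[0,0,0.001,0,0],[0,0,0,0,0],[0,0,0,0,0]]'; python3 -m pendant '[[0,0,0.0006,0,0],[0,0,0,0,0],[0,0,0,0,0]]'
```

```text
t: 20.72
position: [591.3, -238.6, 226.4]
orientation: [0.0, 0.116, 0.993, -0.0]
force: [-0.1, -0.0, 1.0]
gripper_width: 0.006
grasp_force: 0.5
t: 20.97
position: [591.3, -238.6, 226.4]
orientation: [0.0, 0.116, 0.993, -0.0]
force: [-2.2, 1.5, 4.2]
gripper_width: 0.007
grasp_force: 2.7
```

Both points touch at 226.4, so the pack lies flat. I'll withdraw and hand in.

```bash
python3 -m pendant '[[0,0,-0.01,0,0],[0,0,-0.03,0,0],[0,0,-0.035,0,0],[0,0,-0.035,0,0],[0,0,0,0,0],[0,0,0,0,0],[0,0,0,0,0]]'; python3 -c "
from plant import ctrl
print(ctrl.sign_off())"
```

```text
t: 21.55
position: [591.0, -238.4, 335.5]
orientation: [-0.0, 0.116, 0.993, 0.0]
force: [0.7, 1.4, -0.4]
gripper_width: -0.002
grasp_force: 0.0
the job is handed in; nothing more can be done
None
```

The black pack is in the empty cradle, nose under the lip against the contacts and flat in the bay (its top touched at the same height at two points); I touched nothing else and handed in at about 21.6 s, with no verdict returned.

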